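Leak-check the hand suction unit

TASK

Leak-check the hand suction unit: put the loose lid on its collection jar, press it down until it sits fully home and level all round, and let go of it. Then take the pump handle, draw it out against its return spring until the pointer stands between the two prongs of the index clip on the scale, and keep it there for a couple of seconds; finish while still holding it at the mark, with the lid still home. Leave the other things on the cart where they stand.

Things in the scene. Friction and masses are not known exactly. Their poses are not given: they have to be found in the camera images.
- suction_unit: hand suction unit fixed to the cart top: white base plate, top 16 mm up. Origin on the cart top; the plate spans x -60 to +60, y -170 to +148 mm in its frame. +y points to the jar, -y is the way the handle is drawn out, z is up. In line at x = 0: clear jar (axis at y +100, 80 mm dia), vacuum gauge (y +36, top 102 mm up), lying pump barrel (y +43 to -53, top 75 mm up), handle
- jar_rim (a point): centre of the jar's mouth at the top of the rim, 106 mm up; axes as the unit's. Neck 72 mm outside, tapered to 66 over the top 6 mm, with a black rubber O-ring 9 mm below the rim that the lid grips: laid on, the lid stands about 8 mm proud and does not sink by its weight. Pressing it home takes about 4 to 12 N; once home it stays
- jar_lid: loose white round lid, 82 mm dia, about 60 g, lying right way up on the cart top. Origin at the centre of its skirt's lower edge, z up. Skirt 15 mm deep, 76 mm inside; top plate 15 to 19 mm above the origin. A flat grey plug, 12 mm dia, 4 mm high, stands on the plate 31 mm from the axis along the lid's +x. Any turn about z will do
- lid_seat (a point): centre of the underside of the lid's top plate, 15 mm above the lid's origin; fully home it lies at jar_rim
- lid_boss (a point): middle of the place to grip the lid, 45 mm above the lid's origin: an upright round boss (float-valve housing), 26 mm dia, in the middle of the lid, from 19 to 55 mm above the lid's origin
- pump_handle: sliding handle of the pump: crosshead on a rail, piston rod, pointer and an upright steel bail with a black round grip bar across the top. Axes as the unit's; origin at cart top level below the grip bar. Slides along the unit's -y from home (where it starts; y = -85 mm in the unit's frame) by at most 72 mm; a return spring pulls it home with about 5 N at home, 10 N at 45 mm, 13 N at 68 mm
- handle_grip (a point): middle of the handle's grip bar, 98 mm above the cart top; the bar is 15 mm dia, 56 mm long along the unit's x. Below it the bail is open down to the crosshead at 60 mm; at home the barrel's end is 32 mm behind it. Take it from above, the fingers closing along the unit's y
- pointer_tip (a point): tip of the handle's flat pointer blade (2 mm thick), which points to the unit's -x over the scale strip at the plate's front edge, 28 mm above the cart top; moves with the handle (same y as the grip bar in the unit's frame)
- index_clip: small dark steel clip, fixed on the scale strip 40 to 62 mm from the pointer's home towards -y: two upright prongs (7 mm wide, 14 mm high) with a 12 mm gap. Axes as the unit's; origin at cart top level below the middle of the gap. The pointer is at the mark when its tip has the clip's y, in the unit's frame, to within 5 mm
- bottle_soap: bystander, leave alone: squat white bottle with a white screw cap, 55 mm dia, 136 mm high; origin at its foot
- bottle_antisept: bystander, leave alone: white squeeze bottle with a thin nozzle, 53 mm dia, 160 mm high; origin at its foot
- bottle_iodine: bystander, leave alone: brown bottle with a white cap, 49 mm dia, 122 mm high; origin at its foot
- lancet_pack_0: bystander, leave alone: small carton 31x47x72 mm standing upright; origin at its foot
- marker: bystander, leave alone: felt marker lying flat, 17x135x16 mm; origin at its foot
- swab_packet_0: bystander, leave alone: flat paper packet 71x50x6 mm; origin at its foot
- gel_blue: bystander, leave alone: small round pot 43 mm dia, 60 mm high, standing in front of the pump barrel; origin at its foot

How it is judged:
By the outcome, as a careful person would: the job done as asked, in the order asked, and still so for the second after the job is handed in, while the arm keeps its last pose, push and grip.
It also fails if it takes over 45 s, if anything falls off the work surface, if the arm or the gripper's body presses on something with over 40 N, if the wrist force passes 120 N, or if a joint passes its speed limit or range.

ROBOT

A 6-joint arm with a two-finger parallel gripper is mounted at the origin on a cart in front of the work surface, level with it; the furniture and walls round the work are solid. World frame = base frame: x ahead of the robot, y to its left, z up, the work surface at z = 0. Lengths are in m, angles in rad, forces in N, time in s.
With the tool pointing down it reaches from about 0.2 to 0.875 m from the base axis. Payload 3.4 kg.
Tool frame: the origin (TCP) lies on the centre line of the jaws, within the pads' length; the fingertips stand 19 mm ahead of it and the grasp point (between the pads) is the TCP; z points along the fingers, x is the direction in which the jaws open and shut, and the axes are right-handed (so a half turn about z gives the same grasp; the last joint's range is limited). The gripper opens to 94 mm and grips with 3 to 60 N. Pads are 16 mm wide; open, the fingers measure 119 mm over their backs; the gripper's body (75 mm by 177 mm) begins 78 mm behind the grasp point.
Start: joints at [1.212, 0.276, 1.505, -0, 1.361, -0.121], TCP at [0.135, 0.559, 0.224] pointing down, gripper open.
Joint ranges: [-2.89, 2.89], [-0.75, 2.08], [0.22, 2.7], [-1.18, 4.32], [0.11, 2.71], [-2.7, 2.7]. Speed limits (rad/s): [2.57, 2.57, 3.14, 3.14, 3.14, 3.14].

INTERFACE

Orientations are given as a unit quaternion [x, y, z, w].
In Python, from cell import env gives the robot as it stands. The module is installed in compiled form; this text tells all that it offers.
- The arm moves only by the shell command python3 -m creep 'ROWS' [FORCE]. ROWS is JSON, a list of rows, each a list of 7 numbers: the shift along the tool's x, y, z in m, then the turn, a rotation vector about the tool's x, y, z in degrees, then the opening, from -1 (shut) to 1 (fully open). A call has exactly 10 rows; each row shifts and turns the pose as measured when the row begins, along the tool's axes as they then stand; what a row does not reach is not made up. A row lasts 1/10 s, in which the tool goes at most 50 mm and 8.59 degrees, less where a joint would pass 70% of its speed; a pose out of reach is approached as far as the arm can. A call with a gripper value outside its range is refused whole. The fingers move at their own pace and stop on an object; FORCE is the grip in N (left out, the last holds). Time passes only in rows, so rows that do not move let the fingers close, or fill a call up. It gives the time, the measured TCP pose, the force and the opening at its end, in the units of the state.
- env.observe(): the state, without advancing time (a new reading comes with each control period).
- env.get_image(name): name is "side" or "top" or "wrist"; returns a dict with "pixels" (420x560x3 uint8, red, green, blue), "fx", "fy", "cx", "cy" (pixels), "dist_coeffs" ([k1, k2, p1, p2, k3] as OpenCV has them; the pictures are not rectified), "world_to_cam" (4x4, takes a point from world to camera coordinates). Camera axes: x right, y down, z forward; pixel columns grow to the right and rows downward; lengths in m; the calibration is good to about 2 mm. A picture is of the moment at which its call begins. There is no depth.
- env.finish_job(): hands the job in, once; it reports no verdict.
The state is a dict: "clock": time; "q": joint angles; "qd": joint speeds; "effort": joint torques, N m; "tool_pos": TCP position; "orientation": TCP orientation; "contact_force": force on the tool from outside, world axes, zero at the start; "ft_torque": the same for the moment, N m; "grip_width": finger opening in m.
Only numpy, scipy, OpenCV 4.12 (cv2) and the standard library are available. Lean on these libraries where they do the work, as an engineer would, in place of code of your own. Each camera call takes 0.05 s, during which the arm holds its last target.

## Working session

There is one attempt and no reset: what is moved stays moved. The work goes in short steps, Python scripts to look and compute and a shell command to move; the robot and the scene stay as the last step left them, time stands still between calls to the robot, and variables do not carry over. Pictures are saved under pics/ and viewed, and the job is handed in when it is done.

```bash
mkdir -p pics; cat > h.py <<'E'
import numpy as np, cv2
from cell import env
from scipy.spatial.transform import Rotation as R
def snap(n,fn):
    im=env.get_image(n); cv2.imwrite('pics/'+fn,im['pixels'][:,:,::-1]); 
    np.save('pics/'+fn+'.npy',im,allow_pickle=True); return im
def load(fn): return np.load('pics/'+fn+'.npy',allow_pickle=True).item()
def ray(im,uv):
    K=np.array([[im['fx'],0,im['cx']],[0,im['fy'],im['cy']],[0,0,1.]])
    p=cv2.undistortPoints(np.array([[uv]],float),K,np.array(im['dist_coeffs'],float))[0,0]
    T=np.array(im['world_to_cam']);Rm=T[:3,:3];c=-Rm.T@T[:3,3]
    return c,Rm.T@np.array([p[0],p[1],1])
def onz(im,uv,z):
    c,d=ray(im,uv); return c+d*(z-c[2])/d[2]
def proj(im,P):
    K=np.array([[im['fx'],0,im['cx']],[0,im['fy'],im['cy']],[0,0,1.]])
    T=np.array(im['world_to_cam']);r,_=cv2.Rodrigues(T[:3,:3])
    return cv2.projectPoints(np.array(P,float).reshape(-1,1,3),r,T[:3,3],K,np.array(im['dist_coeffs'],float))[0][:,0]
def st():
    o=env.observe(); Rm=R.from_quat(o['orientation']).as_matrix()
    print('t',round(o['clock'],2),'pos',np.round(o['tool_pos'],4),'F',np.round(o['contact_force'],1),'M',np.round(o['ft_torque'],2),'w',round(o['grip_width'],4)); print('xyz axes cols',np.round(Rm,3).tolist(), 'q',np.round(o['q'],2))
    return o,Rm
E
python3 - <<'E'
from h import *
st()
for n in('side','top','wrist'):
    im=snap(n,n+'0.png'); T=np.array(im['world_to_cam']); print(n,-T[:3,:3].T@T[:3,3],im['fx'])
E
```

```text
t 0.0 pos [0.1353 0.5583 0.2236] F [-0.3 -0.6 -0.3] M [-0.02 -0.03  0.01] w 0.0942
xyz axes cols [[0.236, 0.972, -0.001], [0.972, -0.236, -0.002], [-0.002, -0.0, -1.0]] q [ 1.21  0.28  1.51 -0.    1.36 -0.12]
side [ 0.49254657 -0.72387527  0.60704818] 386.2347790549031
top [0.35315202 0.00122438 1.11999849] 384.6144210404277
wrist [0.05665198 0.57864582 0.38446791] 371.9530680169813
```

View pics/side0.png

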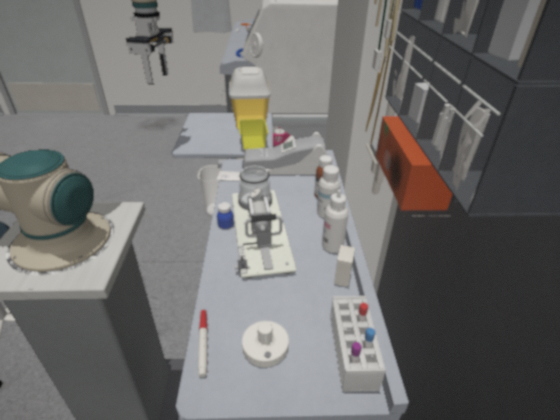

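View pics/top0.png

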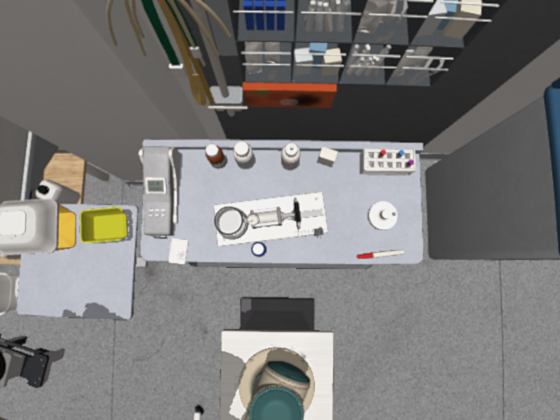

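View pics/wrist0.png

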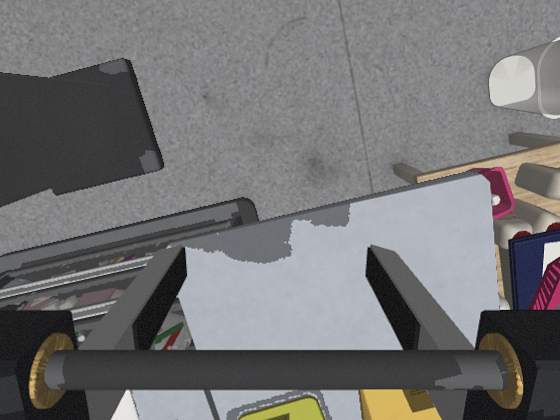

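The side view has the lid at about (265,343), the jar at (255,182) and the pump at (262,230). The top view has the lid at (383,215), the jar at (231,222) and the grip bar at (297,213). Next I'll zoom in on both.

```bash
python3 - <<'E'
from h import *
t=load('top0.png');s=load('side0.png')
a=t['pixels'][180:280,200:340,::-1]; cv2.imwrite('pics/z1.png',cv2.resize(a,None,fx=5.7,fy=5.7,interpolation=cv2.INTER_CUBIC))
a=s['pixels'][160:285,190:310,::-1]; cv2.imwrite('pics/z2.png',cv2.resize(a,None,fx=4.8,fy=4.8,interpolation=cv2.INTER_CUBIC))
a=np.hstack([cv2.resize(t['pixels'][190:240,355:415,::-1],(480,400),interpolation=cv2.INTER_CUBIC),cv2.resize(s['pixels'][315:370,235:295,::-1],(320,293),interpolation=cv2.INTER_CUBIC).copy() if 0 else np.zeros((400,1,3),np.uint8)])
cv2.imwrite('pics/z3.png',a)
a=s['pixels'][315:370,235:295,::-1]; cv2.imwrite('pics/z4.png',cv2.resize(a,None,fx=8,fy=8,interpolation=cv2.INTER_CUBIC))
# lid rough
print(onz(t,(383,215),.019),onz(s,(265,343),.019))
E
```

```text
[ 0.48310564 -0.30202764  0.019     ] [ 0.48326437 -0.31165771  0.019     ]
```

View pics/z1.png

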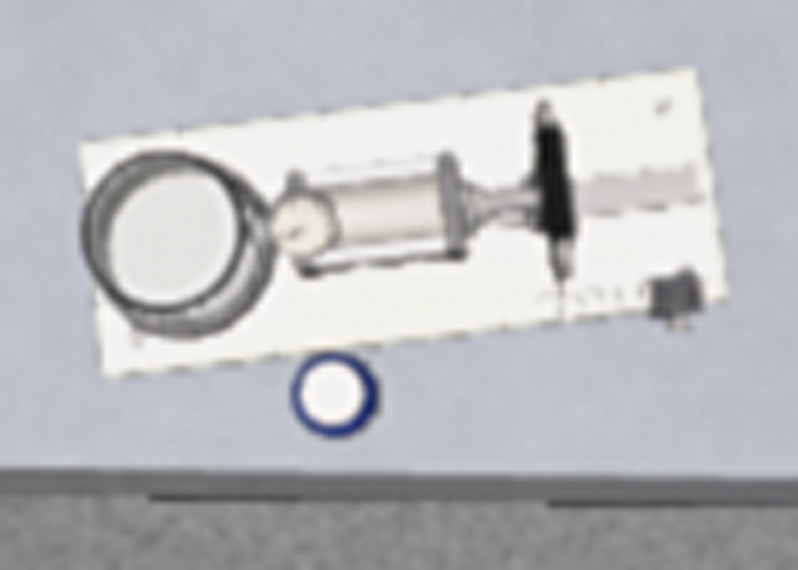

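View pics/z2.png

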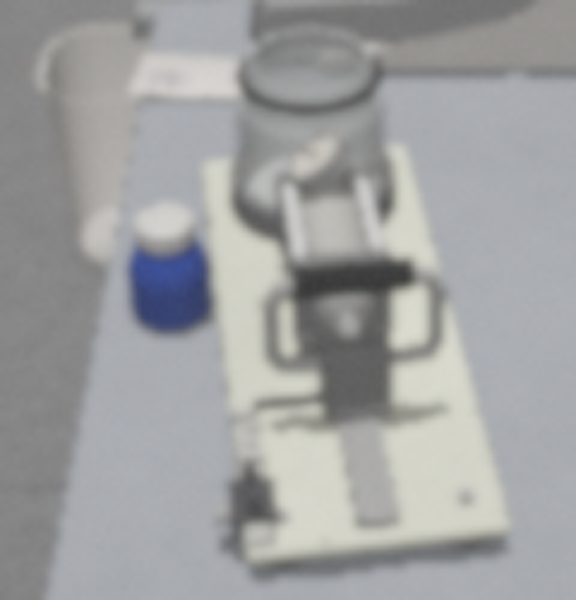

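View pics/z3.png

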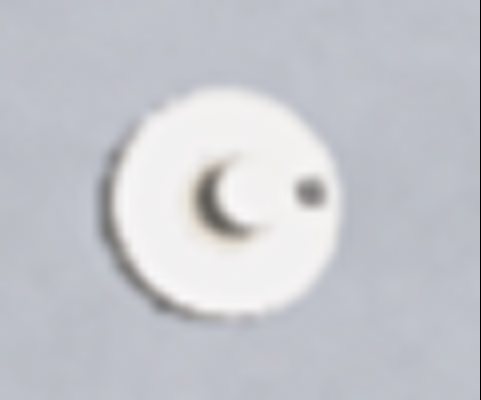

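View pics/z4.png

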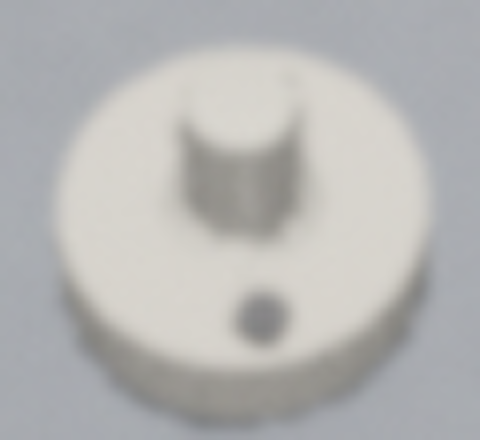

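```bash
python3 - <<'E'
from h import *
t=load('top0.png');s=load('side0.png')
def zt(im,x,y,ox,oy,f,z): return onz(im,(ox+(x+.5)/f-.5,oy+(y+.5)/f-.5),z)
# plate corners (unit coords)
U=np.array([[60,148],[60,-170],[-60,-170],[-60,148]])/1000.
W=np.array([zt(t,x,y,200,180,5.7,.016)[:2] for x,y in[(80,143),(690,68),(728,298),(105,376)]])
# side: front corners & others
W2=np.array([zt(s,x,y,190,160,4.8,.016)[:2] for x,y in[(405,148),(508,530),(250,560),(203,160)]])
def fit(U,W):
    uc=U.mean(0);wc=W.mean(0);H=(U-uc).T@(W-wc);a=np.arctan2(H[0,1]-H[1,0],H[0,0]+H[1,1]);c,s_=np.cos(a),np.sin(a)
    Rm=np.array([[c,-s_],[s_,c]]);return a,Rm,wc-Rm@uc
for n,w in(('top',W),('side',W2)):
    a,Rm,o=fit(U,w); print(n,np.degrees(a),o,'res',np.round((w-(U@Rm.T+o))*1000,1).tolist())
    for nm,p in(('rim',[0,.1]),('grip',[0,-.085])): print(nm,Rm@p+o)
print('rim top',zt(t,173,238,200,180,5.7,.106),'rim side',zt(s,311,70,190,160,4.8,.106))
print('grip top',zt(t,553,180,200,180,5.7,.0985),'side',zt(s,355,273,190,160,4.8,.0985))
print('boss top',zt(t,247,193,355,190,8,.055),'side',zt(s,240,110,235,315,8,.055))
print('plate: top',zt(t,228,203,355,190,8,.019),'side',zt(s,244,208,235,315,8,.019))
# contours of lid
for n,im,roi in(('top',t,(355,190,60,50)),('side',s,(230,310,70,70))):
    x,y,w,h=roi;c=im['pixels'][y:y+h,x:x+w].astype(int);hsv=c.max(2)-c.min(2)
    m=((c[:,:,2]-c[:,:,0])<5).astype(np.uint8)
    k,l,stt,ce=cv2.connectedComponentsWithStats(m);i=1+np.argmax(stt[1:,4]);print(n,stt[i],ce[i]+[x,y])
E
```

```text
top 8.05928461966452 [0.46775298 0.03651174] res [[0.1, -1.4], [-1.1, 2.7], [0.2, 0.3], [0.9, -1.5]]
rim [0.45373322 0.13552409]
grip [ 0.47966979 -0.04764876]
side 7.624667115208949 [0.46768391 0.03048728] res [[-1.5, -2.0], [-2.0, 0.1], [2.7, -0.5], [0.9, 2.4]]
rim [0.4544156  0.12960313]
grip [ 0.47896198 -0.05376119]
rim top [0.45003627 0.12958553 0.106     ] rim side [0.4555498  0.12056062 0.106     ]
grip top [ 0.4807767  -0.04712257  0.0985    ] side [ 0.47984943 -0.04748527  0.0985    ]
boss top [ 0.48266205 -0.29914025  0.055     ] side [ 0.48294289 -0.30789882  0.055     ]
plate: top [ 0.48329071 -0.30221564  0.019     ] side [ 0.48335034 -0.30669065  0.019     ]
top [ 13  11  30  29 682] [382.2228739  215.24486804]
side [  11   10   49   48 1887] [264.83041865 343.34075252]
```

```bash
python3 -m creep '[[0,0,0,0,0,-7.2,1],[0,0,0,0,0,-7.2,1],[0,0,0,0,0,-7.2,1],[-0.048,0.012,0,0,0,0,1],[-0.048,0.012,0,0,0,0,1],[-0.048,0.012,0,0,0,0,1],[-0.048,0.012,0,0,0,0,1],[-0.048,0.012,0,0,0,0,1],[-0.048,0.012,0,0,0,0,1],[-0.048,0.012,0,0,0,0,1]]' 20; python3 -c "
from h import *
st()"
```

```text
clock: 1.15
tool_pos: [0.2706, 0.2381, 0.2201]
orientation: [0.645, 0.764, -0.002, 0.001]
contact_force: [0.8, -0.2, 1.1]
grip_width: 0.0941
t 1.15 pos [0.2706 0.2381 0.2201] F [ 0.8 -0.2  1.1] M [-0.01 -0.    0.06] w 0.0941
xyz axes cols [[-0.167, 0.986, -0.001], [0.986, 0.167, -0.004], [-0.004, -0.002, -1.0]] q [ 0.53 -0.05  1.9  -0.    1.29 -1.21]
```

```bash
python3 -m creep '[[-0.048,0.01,0,0,0,1.5,1],[-0.048,0.01,0,0,0,0,1],[-0.048,0.01,0,0,0,0,1],[-0.048,0.01,0,0,0,0,1],[-0.048,0.01,0,0,0,0,1],[-0.048,0.01,0,0,0,0,1],[-0.048,0.01,0,0,0,0,1],[-0.048,0.01,0,0,0,0,1],[-0.048,0.01,0,0,0,0,1],[-0.048,0.01,0,0,0,0,1]]' 20; python3 -c "
from h import *
st();snap('wrist','w1.png')"
```

```text
clock: 2.15
tool_pos: [0.4363, -0.2339, 0.2226]
orientation: [0.657, 0.754, 0.001, 0.003]
contact_force: [1.1, 1.1, -0.3]
grip_width: 0.0939
t 2.15 pos [ 0.4363 -0.2339  0.2226] F [ 1.1  1.1 -0.3] M [ 0.06 -0.05  0.  ] w 0.0939
xyz axes cols [[-0.137, 0.991, 0.006], [0.991, 0.137, -0.002], [-0.003, 0.006, -1.0]] q [-0.63  0.15  1.67  0.    1.31 -2.34]
```

View pics/w1.png

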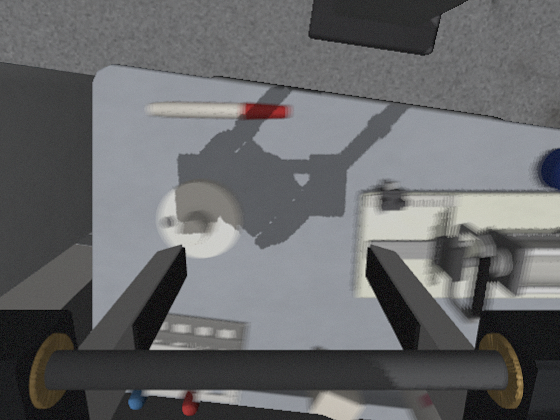

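The lid is at about (200,218), left of the jaws, and the frame is blurred because the arm was still moving. I'll centre over the lid and look again.

```bash
python3 -m creep '[[-0.025,0.012,0,0,0,0,1],[-0.025,0.012,0,0,0,0,1],[-0.025,0.013,0,0,0,0,1],[0,0,0,0,0,0,1],[0,0,0.02,0,0,0,1],[0,0,0.02,0,0,0,1],[0,0,0.02,0,0,0,1],[0,0,0,0,0,0,1],[0,0,0,0,0,0,1],[0,0,0,0,0,0,1]]' 20; python3 -c "
from h import *
st();snap('wrist','w2.png')"
```

```text
clock: 3.2
tool_pos: [0.4856, -0.3133, 0.1595]
orientation: [0.66, 0.752, -0.0, 0.003]
contact_force: [0.9, -0.2, -0.5]
grip_width: 0.0942
t 3.2 pos [ 0.4856 -0.3133  0.1595] F [ 0.9 -0.2 -0.5] M [0.06 0.01 0.01] w 0.0942
xyz axes cols [[-0.13, 0.992, 0.004], [0.992, 0.13, -0.004], [-0.005, 0.003, -1.0]] q [-0.69  0.32  1.61 -0.    1.21 -2.39]
```

View pics/w2.png

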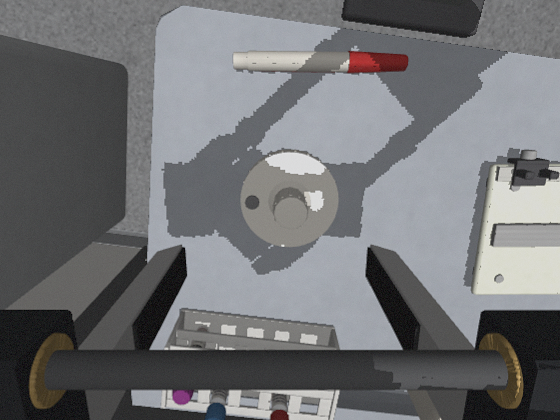

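The picture shows the lid plate spanning columns 240–339 and rows 149–249, with its boss top at about (291,211).

```bash
python3 - <<'E'
from h import *
w=load('w2.png')
p=(onz(w,(240,199),.019)+onz(w,(339,199),.019))/2; q=(onz(w,(290,148.5),.019)+onz(w,(290,248.5),.010))/2
print('diam',onz(w,(339,199),.019)-onz(w,(240,199),.019))
print('plate',p,q,'boss',onz(w,(291,211),.055), 'tcp ax',onz(w,(290,199),.019))
for x in ((.4835,-.3035,.055),(.4835,-.3035,.019)): print(proj(w,[x]))
o,Rm=st(); 
for L in ((.483,-.304,.047),): print(Rm.T@(np.array(L)-o['tool_pos']))
E
```

```text
diam [-0.010754    0.08205406  0.        ]
plate [ 0.48135943 -0.30170284  0.019     ] [ 0.48432107 -0.30069311  0.0145    ] boss [ 0.48116117 -0.3016862   0.055     ] tcp ax [ 0.48130194 -0.30126202  0.019     ]
[[288.14742367 213.68296195]]
[[286.98782585 201.18258033]]
t 3.25 pos [ 0.4858 -0.3135  0.1599] F [-0.   0.1 -0.5] M [ 0.07  0.03 -0.07] w 0.0936
xyz axes cols [[-0.13, 0.992, 0.005], [0.992, 0.13, -0.005], [-0.006, 0.004, -1.0]] q [-0.69  0.32  1.61 -0.    1.21 -2.39]
[ 0.01037892 -0.00204434  0.11285151]
```

```bash
python3 -m creep '[[0.012,-0.0025,0.01,0.25,0.3,0,1],[0,0,0.025,0,0,0,1],[0,0,0.025,0,0,0,1],[0,0,0.025,0,0,0,1],[0,0,0.02,0,0,0,1],[0,0,0.008,0,0,0,1],[0,0,0,0,0,0,1],[0,0,0,0,0,0,1],[0,0,0,0,0,0,1],[0,0,0,0,0,0,1]]' 20; python3 -c "
from h import *
st();snap('wrist','w3.png');snap('side','s3.png')"
```

```text
clock: 4.25
tool_pos: [0.4842, -0.299, 0.0493]
orientation: [0.659, 0.752, 0.001, 0.005]
contact_force: [-0.1, -0.3, -0.3]
grip_width: 0.0939
t 4.25 pos [ 0.4842 -0.299   0.0493] F [-0.1 -0.3 -0.3] M [0.02 0.02 0.04] w 0.0939
xyz axes cols [[-0.13, 0.991, 0.009], [0.991, 0.13, -0.006], [-0.007, 0.008, -1.0]] q [-0.68  0.41  1.78  0.    0.94 -2.38]
```

View pics/w3.png

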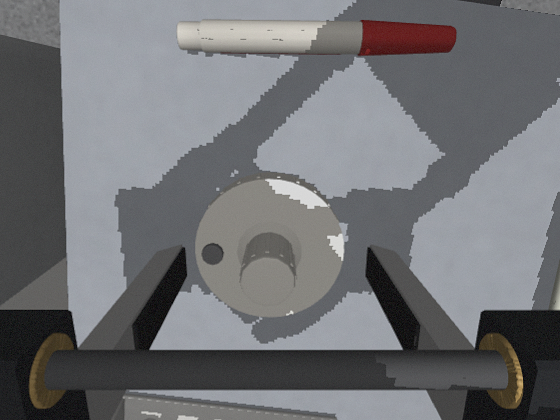

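The boss top sits at about (269,281), with the plug at (212,254). Both are between the fingers.

```bash
python3 - <<'E'
from h import *
w=load('w3.png'); o,Rm=st()
b=onz(w,(269,281),.055); pl=(onz(w,(194.5,248),.019)+onz(w,(344,248),.019))/2
print(b,pl, Rm.T@(b-o['tool_pos']),Rm.T@(pl-o['tool_pos']))
E
```

```text
t 4.35 pos [ 0.4841 -0.2991  0.0492] F [-0.1  0.4 -0.1] M [ 0.03  0.02 -0.01] w 0.0936
xyz axes cols [[-0.13, 0.991, 0.009], [0.991, 0.13, -0.006], [-0.007, 0.008, -1.0]] q [-0.68  0.41  1.78  0.    0.94 -2.38]
[ 0.48235559 -0.30108646  0.055     ] [ 0.48105314 -0.30205611  0.019     ] [-0.00181981 -0.0019723  -0.00580851] [-0.00236623 -0.00368055  0.03018343]
```

```bash
python3 -m creep '[[-0.002,-0.002,0.003,0.5,0.4,0,1],[0,0,0,0,0,0,1],[0,0,0,0,0,0,-1],[0,0,0,0,0,0,-1],[0,0,0,0,0,0,-1],[0,0,0,0,0,0,-1],[0,0,0,0,0,0,-1],[0,0,0,0,0,0,-1],[0,0,0,0,0,0,-1],[0,0,0,0,0,0,-1]]' 25; python3 -c "
from h import *
st()"
```

```text
clock: 5.35
tool_pos: [0.4826, -0.302, 0.0467]
orientation: [0.66, 0.752, -0.0, -0.0]
contact_force: [-0.7, 0.7, 0.7]
grip_width: 0.0337
t 5.35 pos [ 0.4826 -0.302   0.0467] F [-0.7  0.7  0.7] M [-0.    0.01  0.02] w 0.0337
xyz axes cols [[-0.13, 0.992, -0.0], [0.992, 0.13, -0.0], [-0.0, -0.0, -1.0]] q [-0.68  0.42  1.77 -0.    0.95 -2.38]
```

```bash
python3 -m creep '[[0,0,0,0,0,0,-1],[0,0,0,0,0,0,-1],[0,0,-0.02,0,0,0,-1],[0,0,-0.04,0,0,0,-1],[0,0,-0.045,0,0,0,-1],[0,0,-0.045,0,0,0,-1],[0.04,0.0025,0,0,0,0,-1],[0.045,0.0025,0,0,0,0,-1],[0.045,0.0025,0,0,0,0,-1],[0.045,0.0025,0,0,0,0,-1]]' 25; python3 -c "
from h import *
st()"
```

```text
clock: 6.35
tool_pos: [0.4711, -0.1278, 0.2017]
orientation: [0.663, 0.748, 0.0, 0.001]
contact_force: [0.5, -0.3, -0.8]
grip_width: 0.0257
t 6.35 pos [ 0.4711 -0.1278  0.2017] F [ 0.5 -0.3 -0.8] M [ 0.04 -0.05 -0.03] w 0.0257
xyz axes cols [[-0.12, 0.993, 0.001], [0.993, 0.12, -0.001], [-0.001, 0.001, -1.0]] q [-0.41  0.16  1.72 -0.    1.26 -2.1 ]
```

```bash
python3 -m creep '[[0.04,0.002,0,0,0,0,-1],[0.04,0.002,0,0,0,0,-1],[0.03,0.002,0,0,0,0,-1],[0,0,0,0,0,0,-1],[0,0,0,0,0,0,-1],[0,0,0,0,0,0,-1],[0,0,0,0,0,0,-1],[0,0,0,0,0,0,-1],[0,0,0,0,0,0,-1],[0,0,0,0,0,0,-1]]' 25; python3 -c "
from h import *
st();snap('wrist','w4.png');snap('side','s4.png');snap('top','t4.png')"
```

```text
clock: 7.35
tool_pos: [0.4611, -0.0125, 0.2015]
orientation: [0.663, 0.749, 0.0, 0.0]
contact_force: [-0.3, 1.2, -1.2]
grip_width: 0.0256
t 7.35 pos [ 0.4611 -0.0125  0.2015] F [-0.3  1.2 -1.2] M [ 0.04 -0.06  0.02] w 0.0256
xyz axes cols [[-0.121, 0.993, 0.0], [0.993, 0.121, 0.0], [-0.0, 0.0, -1.0]] q [-0.18  0.12  1.77  0.    1.25 -1.87]
```

View pics/w4.png

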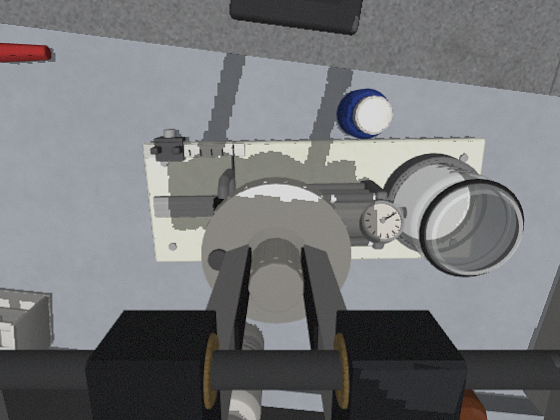

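View pics/s4.png

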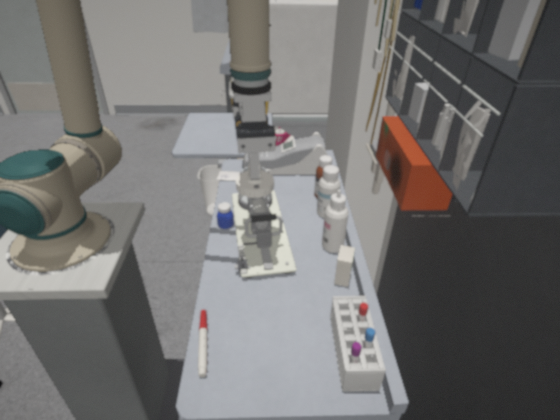

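In the wrist view the jar's dark ring spans columns 419–523 and rows 181–277. The plate's front edge runs from (145,145) to (484,139), the clip is at about (168,148) and the pointer at about x=235.

```bash
python3 - <<'E'
from h import *
w=load('w4.png'); o,Rm=st()
a=w['pixels'][120:290,130:540,::-1]
cv2.imwrite('pics/z5.png',cv2.resize(w['pixels'][165:290,400:540,::-1],None,fx=5,fy=5,interpolation=cv2.INTER_CUBIC))
cv2.imwrite('pics/z6.png',cv2.resize(w['pixels'][120:220,135:265,::-1],None,fx=6,fy=6,interpolation=cv2.INTER_CUBIC))
c=[onz(w,p,.016) for p in((145,145),(484,139),(155,261))]
print(c, np.degrees(np.arctan2(*(c[1]-c[0])[:2])),np.linalg.norm(c[1]-c[0]),np.linalg.norm(c[2]-c[0]))
y=(c[1]-c[0])[:2];y/=np.linalg.norm(y);x=np.array([y[1],-y[0]]);org=c[0][:2]+.06*x+.17*y
print('org',org,'rim',org+.1*y,'ax',x,y)
for z in(.097,.106):
    P=[onz(w,p,z) for p in((419,228),(523,228),(471,181),(471,277))]
    print(z,(P[0]+P[1])/2,(P[2]+P[3])/2,np.linalg.norm(P[1]-P[0]),np.linalg.norm(P[3]-P[2]))
E
```

```text
t 7.5 pos [ 0.461  -0.0122  0.2015] F [ 0.3 -0.9 -0.6] M [0.07 0.01 0.04] w 0.0257
xyz axes cols [[-0.122, 0.993, 0.0], [0.993, 0.122, 0.0], [0.0, 0.0, -1.0]] q [-0.18  0.12  1.77  0.    1.25 -1.87]
[array([ 0.43280664, -0.13638462,  0.016     ]), array([0.38973735, 0.17294779, 0.016     ]), array([ 0.5481506, -0.1234792,  0.016    ])] -7.92650770645424 0.31231634658316954 0.11606368638882197
org [0.46878991 0.04026533] rim [0.45499963 0.13930991] ax [0.99044577 0.13790279] [-0.13790279  0.99044577]
0.097 [0.45328748 0.13589298 0.097     ] [0.45546072 0.13646678 0.097     ] 0.0784215451456428 0.0773525878804385
0.106 [0.45082319 0.13056833 0.106     ] [0.45292268 0.13112266 0.106     ] 0.07576039995745233 0.07472771653099225
```

View pics/z5.png

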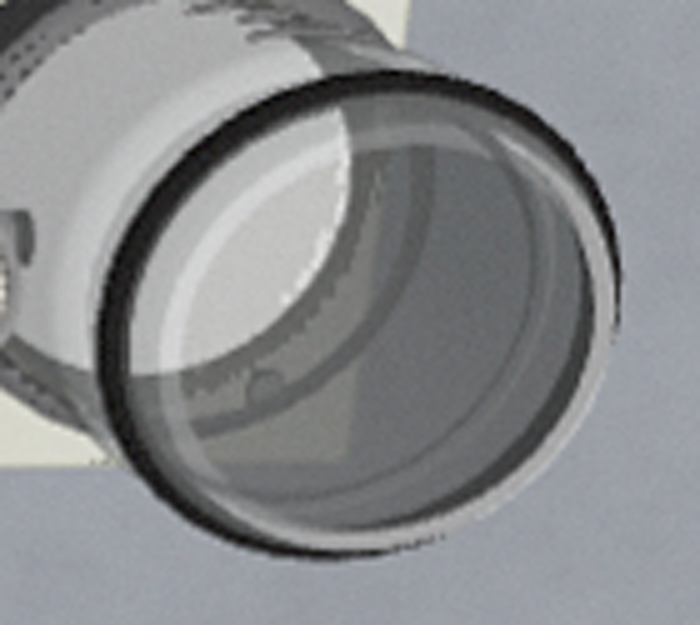

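View pics/z6.png

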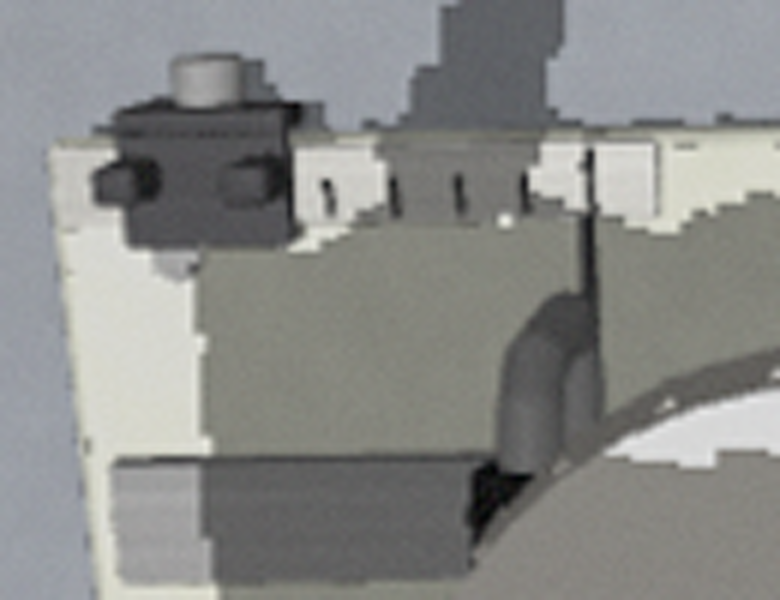

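```bash
python3 - <<'E'
from h import *
w=load('w4.png'); o,Rm=st()
z=o['tool_pos'][2]-.0467+.019
P=[onz(w,p,z) for p in((202,250),(351.5,250))]
m=(P[0]+P[1])/2; print(m,np.linalg.norm(P[1]-P[0]),'lid off tool',Rm.T@(m-o['tool_pos']))
# top/bottom of plate
P=[onz(w,p,z) for p in((276,177.5),(276,322.5))]
m=(P[0]+P[1])/2; print(m,np.linalg.norm(P[1]-P[0]),'lid off tool',Rm.T@(m-o['tool_pos']))
cv2.imwrite('pics/z7.png',cv2.resize(w['pixels'][165:335,190:365,::-1],None,fx=4,fy=4,interpolation=cv2.INTER_CUBIC))
# jar ellipse from O-ring outer boundary points -> fit circle at z=.097
z5=np.array([(97,320),(105,270),(130,215),(175,160),(240,110),(300,83),(370,71),(440,75),(510,97),(570,150),(605,205),(620,270),(110,400),(150,470),(200,515),(260,545),(330,557)])
pts=np.array([onz(w,(400+(x+.5)/5-.5,165+(y+.5)/5-.5),.097)[:2] for x,y in z5])
A=np.c_[2*pts,np.ones(len(pts))];s=np.linalg.lstsq(A,(pts**2).sum(1),rcond=None)[0]
print('oring',s[:2],np.sqrt(s[2]+s[0]**2+s[1]**2))
# inner/outer of the rim top: right outer (612,270?) 
E
```

```text
t 7.5 pos [ 0.461  -0.0122  0.2015] F [ 0.3 -0.9 -0.6] M [0.07 0.01 0.04] w 0.0257
xyz axes cols [[-0.122, 0.993, 0.0], [0.993, 0.122, 0.0], [0.0, 0.0, -1.0]] q [-0.18  0.12  1.77  0.    1.25 -1.87]
[ 0.45731306 -0.01121178  0.17381972] 0.08134277973209748 lid off tool [ 0.00138273 -0.00354308  0.02769929]
[ 0.45978472 -0.01132247  0.17381972] 0.0850223985454578 lid off tool [ 0.00097143 -0.00110337  0.02769982]
oring [0.45353343 0.13571873] 0.03855023819794323
```

View pics/z7.png

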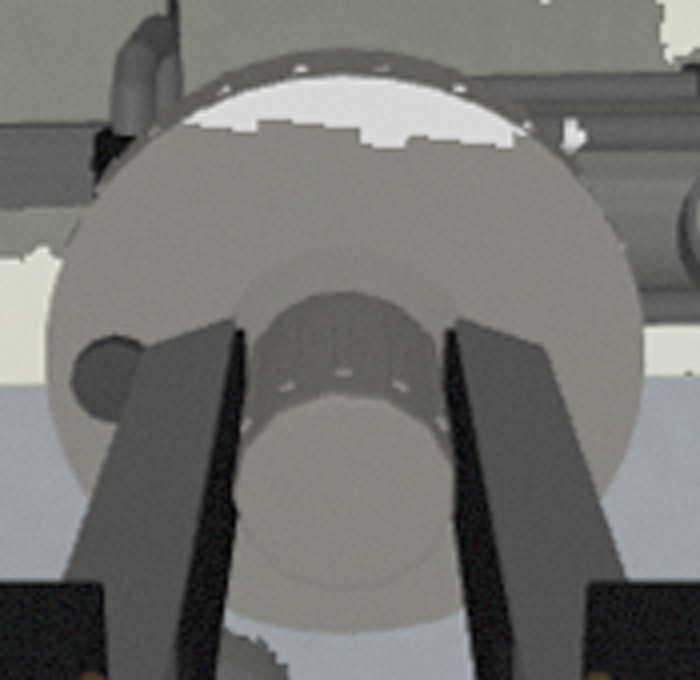

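```bash
python3 -m creep '[[0.037,0.0026,0,0,0,0,-1],[0.037,0.0026,0,0,0,0,-1],[0.037,0.0027,0,0,0,0,-1],[0.036,0.0027,0,0,0,0,-1],[0,0,0,0,0,0,-1],[0,0,0.015,0,0,0,-1],[0,0,0.015,0,0,0,-1],[0,0,0,0,0,0,-1],[0,0,0,0,0,0,-1],[0,0,0,0,0,0,-1]]' 25; python3 -c "
from h import *
o,Rm=st();snap('wrist','w5.png');print(Rm.T@(np.array([.4535,.1355,.155])-o['tool_pos']))"
```

```text
clock: 8.5
tool_pos: [0.4561, 0.1373, 0.172]
orientation: [0.663, 0.748, 0.001, 0.002]
contact_force: [1.1, 0.3, -1.6]
grip_width: 0.0256
t 8.5 pos [0.4561 0.1373 0.172 ] F [ 1.1  0.3 -1.6] M [-0.02  0.    0.  ] w 0.0256
xyz axes cols [[-0.12, 0.993, 0.005], [0.993, 0.12, -0.002], [-0.003, 0.004, -1.0]] q [ 0.15  0.16  1.79 -0.    1.18 -1.54]
[-0.00141531 -0.00282433  0.01700696]
```

View pics/w5.png

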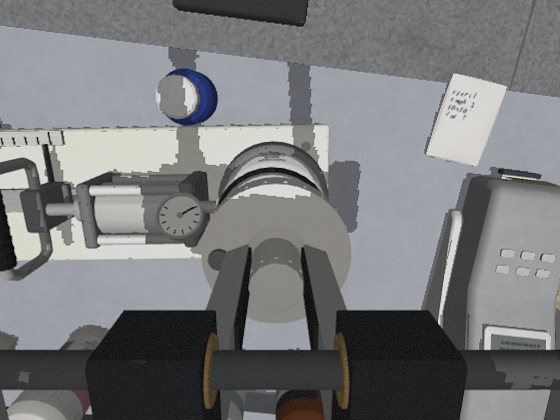

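The lid hangs over the jar mouth, and the front of the O-ring shows between columns 218 and 328 at rows 165–195. I'll check how well the two line up.

```bash
python3 - <<'E'
from h import *
w=load('w5.png'); cv2.imwrite('pics/z8.png',cv2.resize(w['pixels'][130:240,195:345,::-1],None,fx=5,fy=5,interpolation=cv2.INTER_CUBIC))
E
```

```text
(no output)
```

View pics/z8.png

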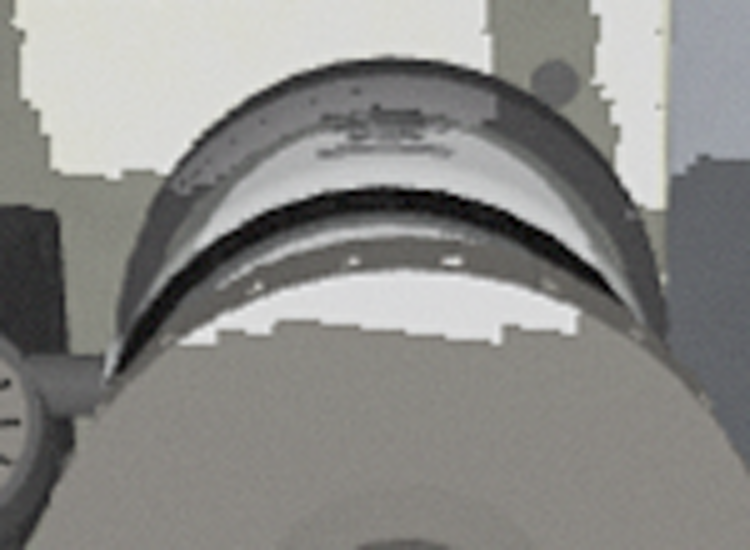

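```bash
python3 - <<'E'
from h import *
w=load('w5.png'); o=env.observe()
def fitc(z8,z,r):
    from scipy.optimize import least_squares
    pts=np.array([onz(w,(195+(x+.5)/5-.5,130+(y+.5)/5-.5),z)[:2] for x,y in z8])
    f=least_squares(lambda c:np.hypot(*(pts-c).T)-r,pts.mean(0)+[.03,0]); return f.x,np.round(f.fun*1000,1)
print('oring',fitc([(115,360),(150,310),(200,260),(250,224),(310,200),(370,188),(430,190),(500,207),(560,240),(610,278),(640,308)],.097,.0384))
zl=o['tool_pos'][2]-.0467
print('lid plate',fitc([(180,343),(260,300),(330,277),(400,269),(470,275),(540,296),(580,315)],zl+.019,.041))
print('jar body foot?',fitc([(120,320),(140,255),(190,165),(240,112),(320,70),(390,59),(460,67),(540,105),(610,170),(650,250)],.08,.04))
E
```

```text
oring (array([0.45362629, 0.13623604]), array([ 1.1,  0.2, -0.4, -0.2, -0.3, -0.1, -0.1, -0.1, -0.2,  0.3,  0.9]))
lid plate (array([0.45666101, 0.13840428]), array([-0.2, -0.1,  0.2,  0.3,  0.2, -0.1, -0.3]))
jar body foot? (array([0.44196728, 0.13549141]), array([-0.8, -1.6, -1. ,  0.1,  1. ,  1.1,  0.9, -0.1, -1. , -2.1]))
```

```bash
python3 -m creep '[[-0.0017,-0.003,0,0.27,0.15,0,-1],[0,0,0,0,0,0,-1],[0,0,0.008,0,0,0,-1],[0,0,0.008,0,0,0,-1],[0,0,0.003,0,0,0,-1],[0,0,0.003,0,0,0,-1],[0,0,0,0,0,0,-1],[0,0,0,0,0,0,-1],[0,0,0,0,0,0,-1],[0,0,0,0,0,0,-1]]' 25; python3 -c "
from h import *
o,Rm=st();snap('wrist','w6.png');print(Rm.T@(np.array([.4533,.1353,.1457])-o['tool_pos']))"
```

```text
clock: 9.55
tool_pos: [0.4541, 0.1346, 0.1493]
orientation: [0.664, 0.748, 0.001, 0.001]
contact_force: [-0.6, -0.0, -1.2]
grip_width: 0.0254
t 9.55 pos [0.4541 0.1346 0.1493] F [-0.6 -0.  -1.2] M [ 0.11 -0.05 -0.01] w 0.0254
xyz axes cols [[-0.119, 0.993, 0.002], [0.993, 0.119, 0.0], [-0.0, 0.002, -1.0]] q [ 0.14  0.18  1.83 -0.    1.12 -1.55]
[ 0.00081654 -0.00068448  0.00358306]
```

View pics/w6.png

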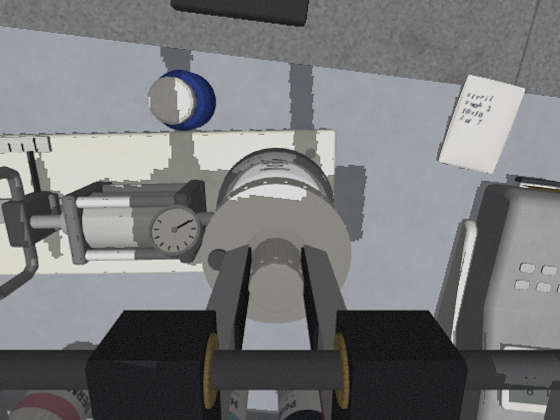

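```bash
python3 -m creep '[[0.0006,-0.0005,0.001,0,0,0,-1],[0,0,0.002,0,0,0,-1],[0,0,0.002,0,0,0,-1],[0,0,0.001,0,0,0,-1],[0,0,0.001,0,0,0,-1],[0,0,0,0,0,0,-1],[0,0,0,0,0,0,-1],[0,0,0,0,0,0,-1],[0,0,0,0,0,0,-1],[0,0,0,0,0,0,-1]]' 45; python3 -c "
from h import *
o,Rm=st()"
```

```text
clock: 10.6
tool_pos: [0.4538, 0.1346, 0.1458]
orientation: [0.664, 0.748, 0.001, 0.002]
contact_force: [-0.6, -0.5, 2.6]
grip_width: 0.0254
t 10.6 pos [0.4538 0.1346 0.1458] F [-0.6 -0.5  2.6] M [-0.01  0.23 -0.01] w 0.0254
xyz axes cols [[-0.119, 0.993, 0.005], [0.993, 0.119, -0.001], [-0.002, 0.004, -1.0]] q [ 0.14  0.18  1.84 -0.    1.11 -1.55]
```

The lid touches the O-ring at exactly the height I expected. Next I'll press it down in small steps.

```bash
python3 -m creep '[[0,0,0.001,0.25,0.1,0,-1],[0,0,0.001,0,0,0,-1],[0,0,0.002,0,0,0,-1],[0,0,0.002,0,0,0,-1],[0,0,0.002,0,0,0,-1],[0,0,0.002,0,0,0,-1],[0,0,0.002,0,0,0,-1],[0,0,0.002,0,0,0,-1],[0,0,0.002,0,0,0,-1],[0,0,0.002,0,0,0,-1]]' 45; python3 -c "
from h import *
o,Rm=st()"
```

```text
clock: 11.6
tool_pos: [0.4543, 0.1345, 0.1419]
orientation: [0.663, 0.748, 0.002, 0.002]
contact_force: [-2.9, -0.7, 11.0]
grip_width: 0.0255
t 11.6 pos [0.4543 0.1345 0.1419] F [-2.9 -0.7 11. ] M [-0.17  0.72  0.01] w 0.0255
xyz axes cols [[-0.12, 0.993, 0.005], [0.993, 0.12, 0.0], [-0.0, 0.005, -1.0]] q [ 0.14  0.19  1.85 -0.    1.1  -1.55]
```

```bash
python3 -m creep '[[0,-0.001,0.003,0.25,0,0,-1],[0,-0.0005,0.003,0,0,0,-1],[0,-0.0005,0.003,0.2,0,0,-1],[0,-0.0005,0.003,0,0,0,-1],[0,-0.0005,0.003,0.2,0,0,-1],[0,0,0.003,0,0,0,-1],[0,0,0.003,0,0,0,-1],[0,0,0.003,0,0,0,-1],[0,0,0.003,0,0,0,-1],[0,0,0.003,0,0,0,-1]]' 45; python3 -c "
from h import *
o,Rm=st()"
```

```text
clock: 12.6
tool_pos: [0.4542, 0.1344, 0.1375]
orientation: [0.663, 0.749, 0.003, 0.003]
contact_force: [-5.5, -1.6, 22.6]
grip_width: 0.0254
t 12.6 pos [0.4542 0.1344 0.1375] F [-5.5 -1.6 22.6] M [-0.27  1.41 -0.06] w 0.0254
xyz axes cols [[-0.121, 0.993, 0.009], [0.993, 0.121, 0.001], [-0.0, 0.009, -1.0]] q [ 0.14  0.19  1.86 -0.    1.09 -1.55]
```

```bash
python3 -m creep '[[0,0,0.003,0.3,0,0,-1],[0,0,0.003,0.3,0,0,-1],[0,0,0,0,0,0,-1],[0,0,0,0,0,0,-0.2],[0,0,0,0,0,0,-0.2],[0,0,0,0,0,0,-0.2],[0,0,0,0,0,0,-0.2],[0,0,-0.02,0,0,0,-0.2],[0,0,-0.03,0,0,0,-0.2],[0,0,0,0,0,0,-0.2]]' 45; python3 -c "
from h import *
o,Rm=st()
for n in('side','top','wrist'):snap(n,n+'7.png')"
```

```text
clock: 13.6
tool_pos: [0.454, 0.1347, 0.1867]
orientation: [0.663, 0.749, -0.0, -0.001]
contact_force: [-0.1, -0.5, 0.1]
grip_width: 0.0375
t 13.6 pos [0.454  0.1347 0.1867] F [-0.1 -0.5  0.1] M [-0.01  0.01 -0.05] w 0.0375
xyz axes cols [[-0.121, 0.993, -0.001], [0.993, 0.121, 0.0], [0.0, -0.001, -1.0]] q [ 0.14  0.15  1.77  0.    1.22 -1.55]
```

View pics/wrist7.png

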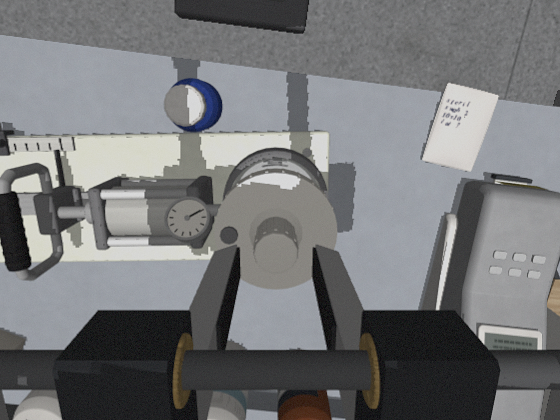

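```bash
python3 - <<'E'
from h import *
s=load('side7.png');cv2.imwrite('pics/z9.png',cv2.resize(s['pixels'][120:220,210:310,::-1],None,fx=6,fy=6,interpolation=cv2.INTER_CUBIC))
E
```

```text
(no output)
```

View pics/z9.png

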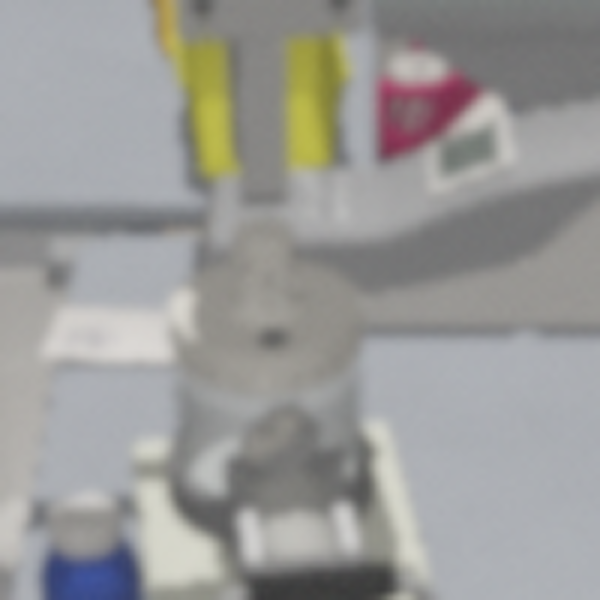

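The lid sits on the jar and the plug shows at (229,235). To check its height and finish it level, I'll press the centre of the boss with closed fingers. Contact should come at TCP z of about 0.165 if it's home.

```bash
python3 -m creep '[[0,0,0,0,0,0,-1],[0,0,0,0,0,0,-1],[0,0,0,0,0,0,-1],[0,0,0,0,0,0,-1],[0,0,0.008,0,0,0,-1],[0,0,0.006,0,0,0,-1],[0,0,0.004,0,0,0,-1],[0,0,0.003,0,0,0,-1],[0,0,0.003,0,0,0,-1],[0,0,0.003,0,0,0,-1]]' 30; python3 -c "
from h import *
o,Rm=st()"
```

```text
clock: 14.75
tool_pos: [0.4491, 0.1339, 0.165]
orientation: [0.663, 0.749, -0.003, -0.003]
contact_force: [-5.8, -1.1, 22.2]
grip_width: 0.0006
t 14.75 pos [0.4491 0.1339 0.165 ] F [-5.8 -1.1 22.2] M [-0.14  1.11 -0.  ] w 0.0006
xyz axes cols [[-0.122, 0.993, -0.008], [0.993, 0.122, -0.002], [-0.001, -0.008, -1.0]] q [ 0.14  0.16  1.81 -0.    1.17 -1.55]
```

```bash
python3 -m creep '[[0,0,-0.01,0,0,0,-1],[0,0,-0.03,0,-0.4,0,-1],[0,0,0,0,0,0,-0.3],[-0.04,0.002,0,0,0,-1,-0.3],[-0.045,0.0022,0,0,0,0,-0.3],[-0.045,0.0022,0,0,0,0,-0.3],[-0.04,0.0022,0,0,0,0,-0.3],[-0.013,0,0,0,0,0,-0.3],[0,0,0,0,0,0,-0.3],[0,0,0,0,0,0,-0.3]]' 30; python3 -c "
from h import *
o,Rm=st();print(Rm.T@(np.array([.48,-.0472,.098])-o['tool_pos']))
for n in('side','top','wrist'):snap(n,n+'8.png')
s=load('side8.png');cv2.imwrite('pics/z10.png',cv2.resize(s['pixels'][140:260,205:305,::-1],None,fx=5,fy=5,interpolation=cv2.INTER_CUBIC))
"
```

```text
clock: 15.75
tool_pos: [0.4812, -0.0492, 0.2002]
orientation: [0.654, 0.756, -0.006, -0.004]
contact_force: [-0.2, 1.1, 0.6]
grip_width: 0.0332
t 15.75 pos [ 0.4812 -0.0492  0.2002] F [-0.2  1.1  0.6] M [-0.01  0.03  0.01] w 0.0332
xyz axes cols [[-0.144, 0.989, -0.014], [0.99, 0.144, -0.004], [-0.002, -0.014, -1.0]] q [-0.24  0.16  1.72 -0.01  1.27 -1.95]
[0.00230934 0.0005609  0.10223565]
```

View pics/wrist8.png

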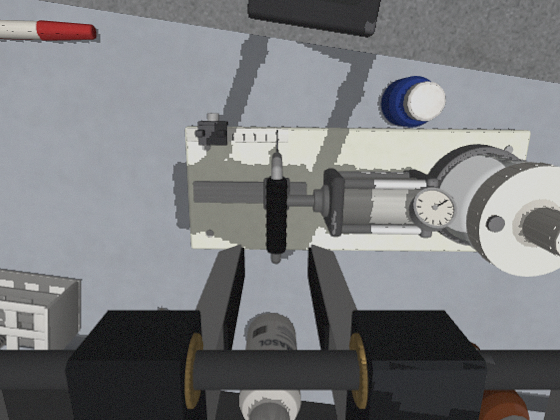

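View pics/z10.png

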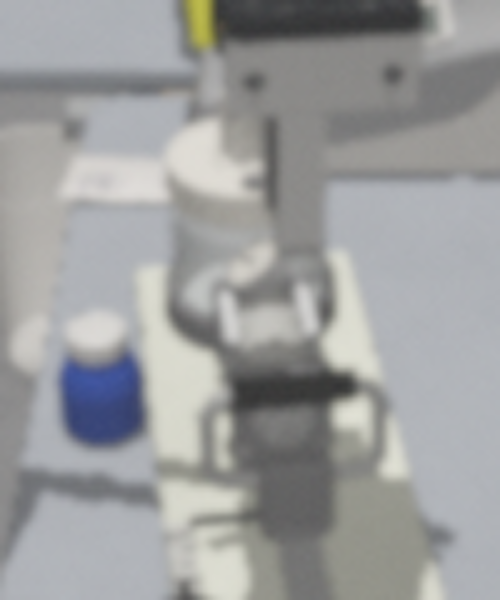

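The lid looks level on the jar. In the wrist view the grip bar is centred at (276,215), the pointer tip is near (277,133) and the clip near (211,131). I'll zoom in to measure how far to draw the handle.

```bash
python3 - <<'E'
from h import *
w=load('wrist8.png');o,Rm=st()
b=onz(w,(276,215),.1)
print('bar',b,Rm.T@(b-o['tool_pos']))
cv2.imwrite('pics/z11.png',cv2.resize(w['pixels'][105:185,180:300,::-1],None,fx=6.6,fy=6.6,interpolation=cv2.INTER_CUBIC))
E
```

```text
t 15.9 pos [ 0.4814 -0.0485  0.2008] F [-0.1  1.  -0.3] M [ 0.03 -0.    0.01] w 0.0331
xyz axes cols [[-0.146, 0.989, -0.013], [0.989, 0.146, -0.005], [-0.003, -0.013, -1.0]] q [-0.24  0.16  1.72 -0.01  1.27 -1.95]
bar [ 0.47836606 -0.04778179  0.1       ] [ 0.00138349 -0.00155911  0.10083766]
```

View pics/z11.png

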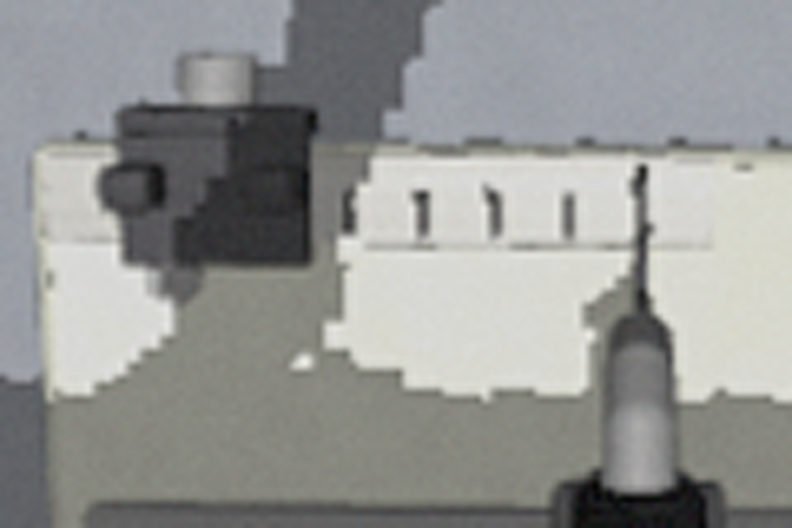

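```bash
python3 - <<'E'
from h import *
w=load('wrist8.png')
f=lambda x,y,z:onz(w,(180+(x+.5)/6.6-.5,105+(y+.5)/6.6-.5),z)
uy=np.array([-.139,.990,0])
p=f(641,180,.028)@uy
for z in(.022,.028,.034):
    print(z,'clip mid draw',p-f(202,187,z)@uy,'spacing',(f(272,187,z)-f(132,187,z))@uy)
print('body mid z.018', p-f(213,190,.018)@uy, 'ticks',[(f(a,215,.017)-f(b,215,.017))@uy for a,b in((494,421),(568,494))], 'plate edge', p-f(36,150,.016)@uy)
E
```

```text
0.022 clip mid draw 0.05978243476157963 spacing 0.019077916884684767
0.028 clip mid draw 0.05873049224827431 spacing 0.018741607523080916
0.034 clip mid draw 0.05767854973496897 spacing 0.018405298161477054
body mid z.018 0.0589827908442937 ticks [np.float64(0.010116902004139878), np.float64(0.01025384925460082)] plate edge 0.08357240065595972
```

```bash
python3 -m creep '[[0.0015,-0.002,0,-0.78,0.18,0,-0.3],[0,0,0.025,0,0,0,-0.3],[0,0,0.03,0,0,0,-0.3],[0,0,0.025,0,0,0,-0.3],[0,0,0.015,0,0,0,-0.3],[0,0,0.006,0,0,0,-0.3],[0,0,0,0,0,0,-0.3],[0,0,0,0,0,0,-0.3],[0,0,0,0,0,0,-0.3],[0,0,0,0,0,0,-0.3]]' 40; python3 -c "
from h import *
o,Rm=st()
for n in('side','wrist'):snap(n,n+'9.png')
s=load('side9.png');cv2.imwrite('pics/z12.png',cv2.resize(s['pixels'][140:260,205:305,::-1],None,fx=5,fy=5,interpolation=cv2.INTER_CUBIC))
"
```

```text
clock: 16.9
tool_pos: [0.4802, -0.0399, 0.1015]
orientation: [0.649, 0.761, 0.005, 0.005]
contact_force: [0.5, -0.4, 0.3]
grip_width: 0.0328
t 16.9 pos [ 0.4802 -0.0399  0.1015] F [ 0.5 -0.4  0.3] M [ 0.01 -0.05  0.01] w 0.0328
xyz axes cols [[-0.158, 0.987, 0.013], [0.987, 0.158, 0.001], [-0.001, 0.013, -1.0]] q [-0.23  0.24  1.9   0.    0.99 -1.96]
```

View pics/wrist9.png

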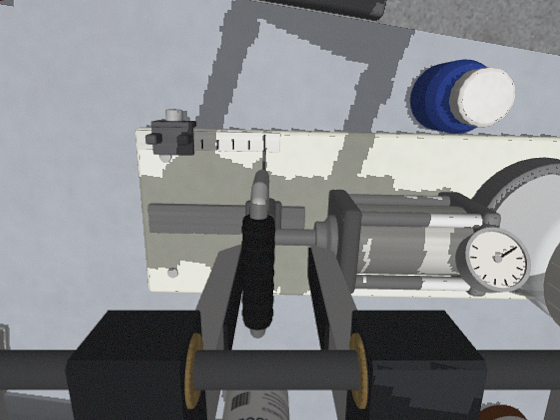

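View pics/z12.png

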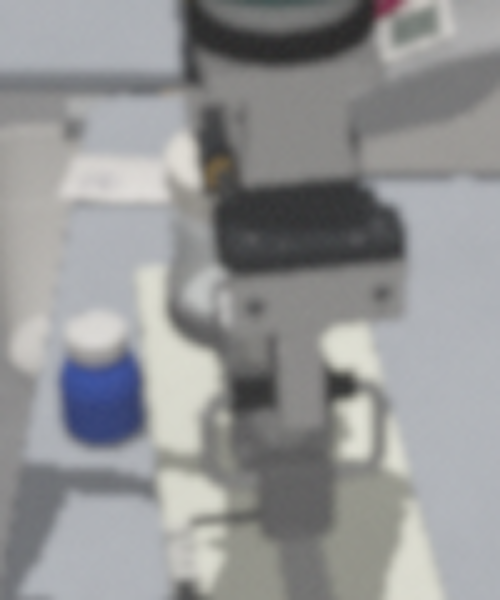

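The bar (at about column 258) is between the fingers but closer to the left one, because the tool drifted about 7 mm. I'll centre on it, then close.

```bash
python3 -m creep '[[-0.007,-0.001,0.003,0.75,0,1,-0.3],[0,0,0,0,0,0,-0.3],[0,0,0,0,0,0,-1],[0,0,0,0,0,0,-1],[0,0,0,0,0,0,-1],[0,0,0,0,0,0,-1],[0,0,0,0,0,0,-1],[0,0,0,0,0,0,-1],[0,0,0,0,0,0,-1],[0,0,0,0,0,0,-1]]' 40; python3 -c "
from h import *
o,Rm=st()
"
```

```text
clock: 18.0
tool_pos: [0.4813, -0.0486, 0.0989]
orientation: [0.656, 0.755, -0.001, 0.001]
contact_force: [0.3, -0.7, 1.0]
grip_width: 0.014
t 18.0 pos [ 0.4813 -0.0486  0.0989] F [ 0.3 -0.7  1. ] M [-0.1   0.02 -0.08] w 0.014
xyz axes cols [[-0.139, 0.99, 0.001], [0.99, 0.139, -0.003], [-0.003, 0.001, -1.0]] q [-0.24  0.25  1.89 -0.    1.   -1.95]
```

```bash
python3 -m creep '[[-0.004,0,0,0,0,0,-1],[-0.007,0,0,0,0,0,-1],[-0.008,0,0,0,0,0,-1],[-0.008,0,0,0,0,0,-1],[-0.008,0,0,0,0,0,-1],[-0.008,0,0,0,0,0,-1],[-0.006,0,0,0,0,0,-1],[0,0,0,0,0,0,-1],[0,0,0,0,0,0,-1],[0,0,0,0,0,0,-1]]' 40; python3 -c "
from h import *
o,Rm=st()
print((o['tool_pos']-[.4813,-.0486,.0989])@[.139,-.99,0])
snap('wrist','w10.png')
"
```

```text
clock: 19.0
tool_pos: [0.4844, -0.0724, 0.0987]
orientation: [0.661, 0.75, 0.018, -0.019]
contact_force: [0.3, 7.6, 0.7]
grip_width: 0.0137
t 19.0 pos [ 0.4844 -0.0724  0.0987] F [0.3 7.6 0.7] M [ 0.93 -0.11  0.06] w 0.0137
xyz axes cols [[-0.126, 0.992, -0.005], [0.991, 0.126, 0.051], [0.051, 0.002, -0.999]] q [-0.33  0.27  1.87  0.05  1.03 -2.05]
0.024040073254549408
```

View pics/w10.png

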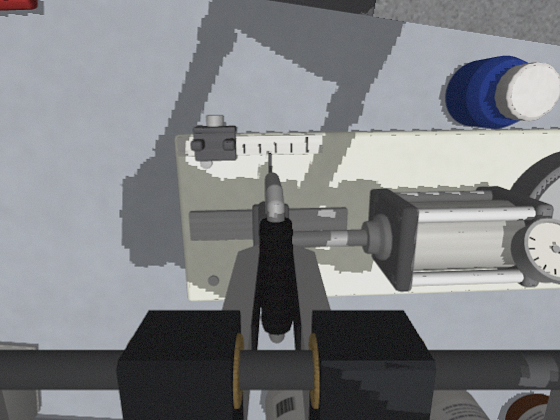

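The handle is drawn 24 mm, with the pointer at about column 270, and the tool has tilted about 3° under the spring. I'll keep drawing and level the tool as I go.

```bash
python3 -m creep '[[-0.008,0,0,0,-1,0,-1],[-0.009,0,0,0,-1,0,-1],[-0.009,0,0,0,-1,0,-1],[-0.009,0,0,0,-1,0,-1],[-0.009,0,0,0,-0.7,0,-1],[-0.007,0,0,0,-0.7,0,-1],[-0.004,0,0,0,-0.5,0,-1],[-0.004,0,0,0,-0.5,0,-1],[-0.004,0,0,0,-0.5,0,-1],[-0.004,0,0,0,-0.5,0,-1]]' 45; python3 -c "
from h import *
o,Rm=st()
print((o['tool_pos']-[.4813,-.0486,.0989])@[.139,-.99,0])
snap('wrist','w11.png')
"
```

```text
clock: 20.05
tool_pos: [0.4881, -0.0993, 0.0987]
orientation: [0.668, 0.744, 0.002, 0.001]
contact_force: [0.9, 10.6, 2.4]
grip_width: 0.0137
t 20.05 pos [ 0.4881 -0.0993  0.0987] F [ 0.9 10.6  2.4] M [ 2.16 -0.04  0.32] w 0.0137
xyz axes cols [[-0.107, 0.994, 0.004], [0.994, 0.107, 0.001], [0.001, 0.004, -1.0]] q [-0.34  0.27  1.86  0.    1.01 -2.02]
0.05113803329436329
```

View pics/w11.png

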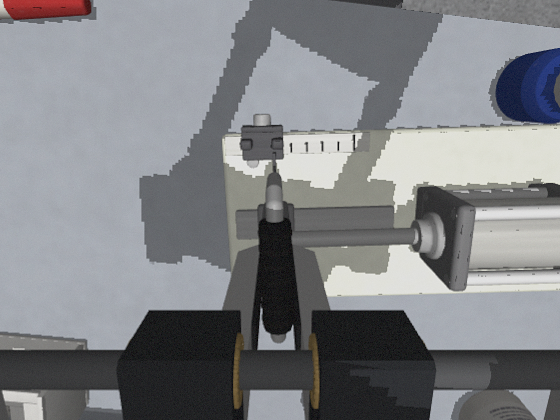

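```bash
python3 -c "
from h import *
w=load('w11.png');cv2.imwrite('pics/z13.png',cv2.resize(w['pixels'][105:225,215:335,::-1],None,fx=5,fy=5,interpolation=cv2.INTER_CUBIC))
"
```

```text
(no output)
```

View pics/z13.png

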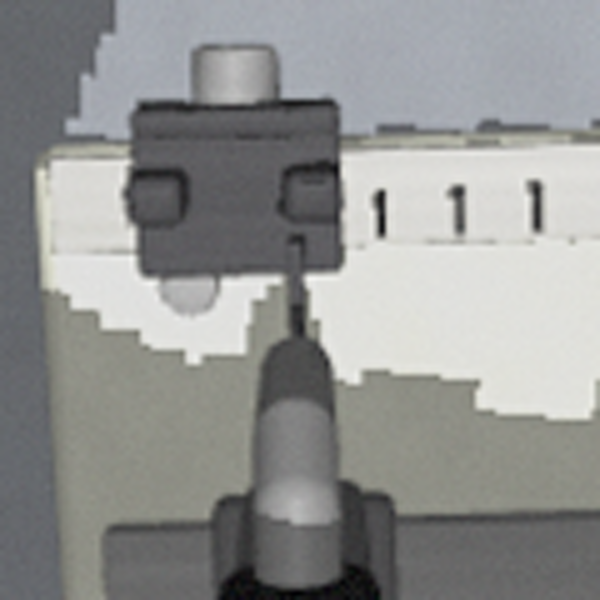

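The pointer stands about 7.5 mm short of the middle of the gap (zoom columns 297 against 235, with prongs at 158 and 312).

```bash
python3 -m creep '[[-0.006,0,0,0,-0.5,-0.4,-1],[-0.007,0,0,0,-0.6,-0.4,-1],[-0.007,0,0,0,-0.6,-0.4,-1],[-0.006,0,0,0,-0.5,-0.4,-1],[-0.005,0,0,0,-0.5,-0.2,-1],[-0.0045,0,0,0,-0.5,-0.2,-1],[-0.0045,0,0,0,-0.5,-0.2,-1],[-0.0045,0,0,0,-0.5,-0.2,-1],[-0.0045,0,0,0,-0.5,-0.2,-1],[-0.0045,0,0,0,-0.5,-0.2,-1]]' 45; python3 -c "
from h import *
o,Rm=st()
print((o['tool_pos']-[.4813,-.0486,.0989])@[.139,-.99,0])
snap('wrist','w12.png')
w=load('w12.png');cv2.imwrite('pics/z14.png',cv2.resize(w['pixels'][105:225,215:335,::-1],None,fx=5,fy=5,interpolation=cv2.INTER_CUBIC))
"
```

```text
clock: 21.1
tool_pos: [0.489, -0.106, 0.0987]
orientation: [0.659, 0.752, 0.004, 0.001]
contact_force: [1.3, 11.1, 4.2]
grip_width: 0.0141
t 21.1 pos [ 0.489  -0.106   0.0987] F [ 1.3 11.1  4.2] M [ 2.25 -0.08 -0.01] w 0.0141
xyz axes cols [[-0.131, 0.991, 0.006], [0.991, 0.131, 0.004], [0.003, 0.007, -1.0]] q [-0.36  0.27  1.86  0.01  1.01 -2.06]
0.05788866751733122
```

View pics/z14.png

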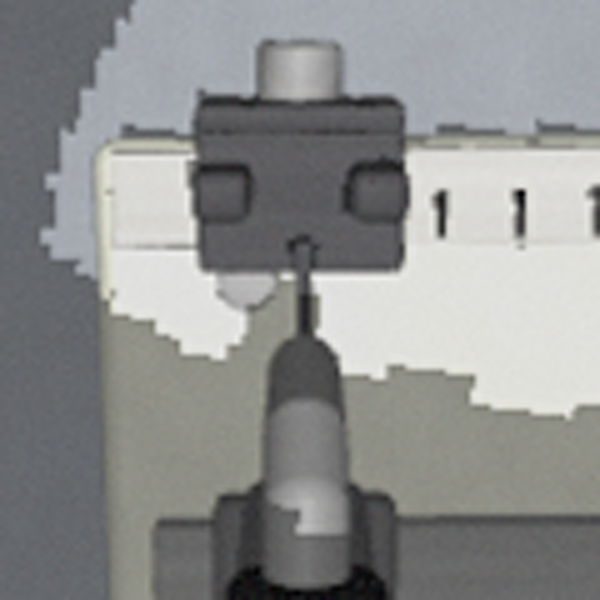

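The pointer now stands mid-gap: zoom column 302, with the prong midpoint at 299. I'll hold it there.

```bash
python3 -m creep '[[-0.0045,0,0,0,-0.5,-0.1,-1],[-0.0045,0,0,0,-0.5,-0.1,-1],[-0.0045,0,0,0,-0.5,-0.1,-1],[-0.0045,0,0,0,-0.5,-0.1,-1],[-0.0045,0,0,0,-0.5,0,-1],[-0.0045,0,0,0,-0.5,0,-1],[-0.0045,0,0,0,-0.5,0,-1],[-0.0045,0,0,0,-0.5,0,-1],[-0.0045,0,0,0,-0.5,0,-1],[-0.0045,0,0,0,-0.5,0,-1]]' 45; python3 -c "
from h import *
o,Rm=st()
print((o['tool_pos']-[.4813,-.0486,.0989])@[.139,-.99,0])
"
```

```text
clock: 22.15
tool_pos: [0.489, -0.1058, 0.0987]
orientation: [0.665, 0.746, 0.005, 0.001]
contact_force: [1.6, 12.0, 3.5]
grip_width: 0.0137
t 22.15 pos [ 0.489  -0.1058  0.0987] F [ 1.6 12.   3.5] M [ 2.28 -0.18  0.25] w 0.0137
xyz axes cols [[-0.114, 0.993, 0.008], [0.993, 0.114, 0.006], [0.006, 0.009, -1.0]] q [-0.36  0.27  1.86  0.01  1.01 -2.05]
0.05769968878879999
```

Steady. I'll keep holding for two more seconds.

```bash
python3 -m creep '[[-0.0046,0,0,0,-0.5,0,-1],[-0.0046,0,0,0,-0.5,0,-1],[-0.0046,0,0,0,-0.5,0,-1],[-0.0046,0,0,0,-0.5,0,-1],[-0.0046,0,0,0,-0.5,0,-1],[-0.0046,0,0,0,-0.5,0,-1],[-0.0046,0,0,0,-0.5,0,-1],[-0.0046,0,0,0,-0.5,0,-1],[-0.0046,0,0,0,-0.5,0,-1],[-0.0046,0,0,0,-0.5,0,-1]]' 45; python3 -c "
from h import *
o,Rm=st()
print((o['tool_pos']-[.4813,-.0486,.0989])@[.139,-.99,0])
"; python3 -m creep '[[-0.0046,0,0,0,-0.5,0,-1],[-0.0046,0,0,0,-0.5,0,-1],[-0.0046,0,0,0,-0.5,0,-1],[-0.0046,0,0,0,-0.5,0,-1],[-0.0046,0,0,0,-0.5,0,-1],[-0.0046,0,0,0,-0.5,0,-1],[-0.0046,0,0,0,-0.5,0,-1],[-0.0046,0,0,0,-0.5,0,-1],[-0.0046,0,0,0,-0.5,0,-1],[-0.0046,0,0,0,-0.5,0,-1]]' 45; python3 -c "
from h import *
o,Rm=st()
print((o['tool_pos']-[.4813,-.0486,.0989])@[.139,-.99,0])
for n in('side','top','wrist'):snap(n,n+'13.png')
a=[cv2.resize(load(n+'13.png')['pixels'][y:y+h,x:x+h,::-1],(395,395),interpolation=cv2.INTER_CUBIC) for n,x,y,h in(('wrist',215,105,120),('side',195,120,160))]
cv2.imwrite('pics/z15.png',np.hstack(a))
"
```

```text
clock: 23.15
tool_pos: [0.489, -0.1058, 0.0987]
orientation: [0.672, 0.741, 0.006, 0.0]
contact_force: [1.0, 12.0, 3.6]
grip_width: 0.014
t 23.15 pos [ 0.489  -0.1058  0.0987] F [ 1.  12.   3.6] M [ 2.32 -0.18  0.4 ] w 0.014
xyz axes cols [[-0.098, 0.995, 0.009], [0.995, 0.098, 0.009], [0.008, 0.01, -1.0]] q [-0.36  0.27  1.86  0.01  1.01 -2.04]
0.05769355921655921
clock: 24.15
tool_pos: [0.489, -0.1058, 0.0987]
orientation: [0.676, 0.737, 0.007, 0.0]
contact_force: [0.8, 12.1, 4.9]
grip_width: 0.0135
t 24.15 pos [ 0.489  -0.1058  0.0987] F [ 0.8 12.1  4.9] M [ 2.3  -0.23  0.52] w 0.0135
xyz axes cols [[-0.086, 0.996, 0.01], [0.996, 0.086, 0.01], [0.01, 0.011, -1.0]] q [-0.36  0.27  1.86  0.02  1.01 -2.03]
0.057704096156589404
```

View pics/z15.png

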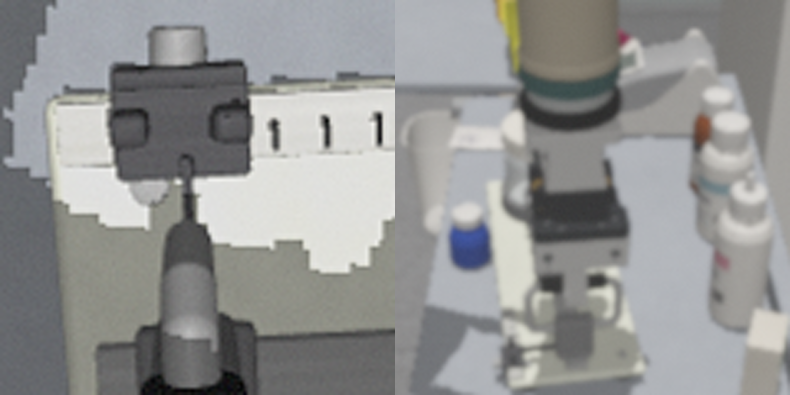

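View pics/top13.png

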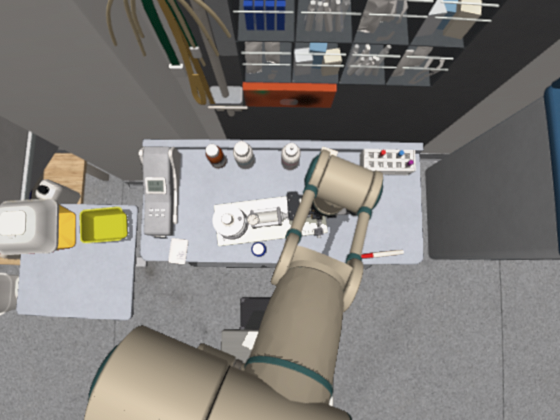

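The pointer is still between the prongs, less than 2 mm off the middle, and the bystanders haven't moved. Handing in.

```bash
python3 -c "
from h import *
env.finish_job(); st()"
```

```text
the job is handed in; nothing more can be done
the job is handed in; nothing more can be done
```

I put the lid on the jar, pressed it home and let go. I then drew the pump handle out to the index clip and handed the job in while still holding it there, at about 24 s of the 45 s allowed.

**Lid:** The lid met the O-ring at the height I expected. It stopped at 0.1375 m with about 22 N on it, against 0.1377 m worked out for fully home. After letting go, I pressed the top of the boss with closed fingers; contact came at 0.165 m, exactly the fully home height. Levelness I judged only by eye from the pictures, where it looked level. I didn't look closely at the lid again after drawing the handle; in the last top view it was still on the jar.

**Handle:** I drew it about 57.7 mm, against a spring pull of about 12 N, and it stayed steady there for about 3 s. In the last wrist picture the pointer stood between the prongs, 1–2 mm to the home side of the middle; the limit is 5 mm.

**What drifted:**
- The tool turned slowly about the vertical, about 3° by the end, while holding. The grip and the draw did not change.
- The finger pressing the boss slid about 5 mm sideways. The lid height did not change.

In the last pictures the bystanders I could see stood where they were; the arm hid part of the cart.

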